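Set the jar nest to a sample jar and lock its cam lever

TASK

Set up the lid-coding nest for the tall jar: stand the tall jar upright in the nest, push the sliding jaw up until its rubber pad presses the jar snugly but gently home against both faces of the V block, then throw the cam lever over until it snaps past centre and stays down, so that the jaw is locked. Do not force the glass, the jaw or the lever, and leave the other things on the table where they are.

Things in the scene. Friction and masses are not known exactly. Their poses are not given: they have to be found in the camera images.
- jar: the tall jar: round filled glass jar, 54 mm diameter, 92 mm tall with its dark 50 mm wide, 18 mm high lid, about 0.27 kg; the only tall slim jar among the loose ones. Origin: centre of its underside, z up. It starts on the table in one of three places, shared with the two squat jars.
- nest: the jar nest, fixed: aluminium base plate 320 x 120 x 12 mm on the table. Origin: centre of the plate's underside; x runs along the plate towards the white V block, z up. A rail 30 mm wide, its top 26 mm above the table, runs along x from -155 to 27 mm, with an end stop 34 mm high at x = -155 to -141 mm.
- v_root (a point): bottom of the V, where its two upright faces meet (38 mm beyond the seat along the nest's x). The faces stand 90 degrees apart and open towards -x; the white V block reaches from 12 to 52 mm above the table and x = 80 to 143 mm.
- seat (a point): point on the base plate's top (12 mm above the table), at x = 75 mm of the nest, where the centre of the jar's underside is when the jar touches both V faces. The jar can be set down here from above, a few mm short of the V faces (towards -x of the nest); the jaw then slides it home.
- slide: the sliding jaw, with the pad and lever that it carries: aluminium block 60 (along x) x 56 x 32 mm on the rail, its top 60 mm above the table; origin at the centre of its underside, 28 mm above the table, axes as the nest's. It slides only along x, 62 mm at most, and starts 0 to 12 mm from the rear end. It drags with about 8 N and stays where it is left. The thrown lever locks it.
- spindle_root (a point): where the pad's steel spindle leaves the middle of the jaw's front face (30 mm ahead of its origin, 45 mm above the table). Its 24 mm round rubber pad faces the jar, 18 to 42 mm in front of this point as last screwed: different each time, not measured. Rubber: 16 N per mm. The jar wants a light press of about 5 N; the jaw's drag keeps up to about 8 N of it after letting go.
- push_face (a point): centre of the jaw's flat rear face (30 mm behind its origin along x, 48 mm above the table; the face is 56 mm wide and reaches from 28 to 60 mm above the table): push it here, towards +x of the nest.
- cam_pin (a point): middle of the cam lever's hinge pin, 12 mm in front of the jaw's origin and 75 mm above the table; the pin lies along the nest's x.
- lever_tip (a point): free end of the dark steel cam lever, 76 mm from the pin. The lever is a bar 16 to 18 mm wide (along the pin) and 9 to 11 mm thick.
- lever (a joint): cam lever angle, rad. 0: open, leaning 0.35 (20 degrees) from upright to the nest's +y side; it swings up and over to -y: upright 0.35, dead centre 1.55, locked on its stop 1.75 (about 10 degrees above level). Starts open. First free, then a spring resists, up to 0.8 N m (13 N at 60 mm from the pin) near 0.95; let go between 0.6 and 1.55 it springs back, past it it snaps to the stop by itself.
- squat_a: bystander: squat jar, 68 mm diameter, 58 mm tall; origin at the centre of its underside
- squat_b: bystander: another squat jar, 68 mm diameter, 58 mm tall; origin at the centre of its underside
- lid_stack: bystander: stack of jar lids, 53 mm diameter, 42 mm tall; origin at the centre of its underside
- label_roll: bystander: roll of blank labels lying flat, 92 mm diameter, 45 mm tall; origin at the centre of its underside
- marker: bystander: marker pen lying down, 130 mm long, 17 mm thick; origin below its middle
- scraper: bystander: scraper with a white handle, 180 mm long, 18 mm high, lying flat; origin on the table below it
- wedge: bystander: rubber block 45 x 30 x 20 mm; origin at the centre of its underside

How it is judged (in metres and radians):
On the way, in this order (a step that is already met when the one before it is completed fails the run):
1. the tall jar stands upright on the base plate in the nest, within 12 mm of its seat (distance between jar and seat below 0.012 m and angle between jar's own z axis and vertical below 0.08 rad), for 0.2 s.
2. the jaw presses the jar home against the V block (at least 3 N, jar within 2.5 mm of its seat), the lever still open (contact force between slide and jar above 3 N and distance between jar and seat below 0.0025 m and value of joint lever below 0.7 rad), for 0.2 s.
3. the lever is past centre on its stop (value of joint lever above 1.7 rad), for 0.2 s.
At the end, for the whole second after the job is handed in: The lever rests on its stop past centre (above 1.70 rad), the tall jar stands upright (within 0.05 rad) and still in the nest, within 2.5 mm of its seat against the V block, and the jaw's pad presses it with 3 to 12 N (value of joint lever above 1.7 rad and contact force between slide and jar between 3 and 12 N and distance between jar and seat below 0.0025 m and angle between jar's own z axis and vertical below 0.05 rad and linear speed of jar below 0.02 m/s); the robot touches nothing.
It fails at once if the jaw's pad presses the jar with more than 15 N (contact force between slide and jar above 15 N).
It fails at once if the fingers press on the jaw or its lever with more than 40 N (contact force between the fingers and slide above 40 N).
It fails at once if another thing on the table is moved by more than 20 mm (distance of any of squat_a, squat_b, lid_stack, label_roll, marker, scraper, wedge from where it was at the start of the episode above 0.02 m).
It also fails if it takes over 72 s, if anything falls off the work surface, if the arm or the gripper's body presses on something with over 40 N, if the wrist force passes 120 N, or if a joint passes its speed limit or range.

ROBOT

A 6-joint arm with a two-finger parallel gripper is mounted at the origin on the work surface. World frame = base frame: x ahead of the robot, y to its left, z up, the work surface at z = 0. Lengths are in mm, angles in degrees, forces in N, time in s.
With the tool pointing down it reaches from about 325 to 850 mm from the base axis. Payload 15.5 kg.
Tool frame: the origin (TCP) lies between the finger pads; the fingertips stand 8 mm ahead of it and the grasp point (between the pads) lies 11 mm behind it; z points along the fingers, y is the direction in which the jaws open and shut (so a half turn about z gives the same grasp; the last joint's range is limited). The gripper opens to 91 mm and grips with 3 to 60 N. Pads are 32 mm wide; open, the fingers measure 118 mm over their backs; the gripper's body (76 mm by 178 mm) begins 60 mm behind the grasp point.
Start: joints at [-75.201, 28.281, 77.091, -0, 74.628, -5.472], TCP at [216.542, -586.29, 221.915] pointing down, gripper open.
Joint ranges: [-166.48, 166.48], [-47.26, 123.95], [12.59, 153.08], [-70.14, 250.14], [6.76, 159.57], [-176.63, 176.63]. Speed limits (degrees/s): [108.29, 108.29, 147.25, 172.46, 172.46, 172.46].

INTERFACE

Orientations are given as a 3x3 rotation matrix whose columns are the frame's x, y, z axes.
In Python, from workcell import * gives the robot as it stands. Calls block until the motion is done:
- reach(position, orientation): joint-space move of the TCP to a pose.
- move_linear(position, frame=None, vel=150, guard=None): straight line of the TCP; frame=None keeps the orientation; vel is the mean speed in mm/s. With guard (N) it stops when the force on the tool has changed by that much, and returns True; else False.
- move_j(angles): joint-space move.
- gripper_open() and close_gripper(grasp_force=None): open the fingers fully, or close them until they stop; grasp_force is the grip in N (None keeps the last).
- pause(seconds).
- solve_ik(position, orientation): joint angles nearest the present ones, or None.
- read_camera(name): name is "scene" or "top" or "wrist"; returns (picture, depth): 400x640x3 uint8, red, green, blue; 400x640 float32, mm along the optical axis (not along the pixel's ray), 0 where there is no reading.
- get_calibration(name): a dict with "mtx" (3x3 intrinsics, pixels), "k1" (the pictures are not rectified: a ray, as slopes to the right and down, at radius r is drawn at 1 + k1 r^2 times it, then the intrinsics apply), "rvec" (rotation vector, rad) and "tvec" (3), from world to camera coordinates, as OpenCV has them; the wrist camera has in their place "tool_from_camera" (4x4, takes a point from camera to tool coordinates, whose origin is the TCP and whose axes are the flange's). Camera axes: x right, y down, z forward; pixel columns grow to the right and rows downward; lengths in mm; the calibration is good to about 2 mm. A picture is of the moment at which its call begins: read the wrist's pose just before it. get_calibration takes no time and is no camera call.
A pose or a line that the arm cannot do raises MotionError and nothing moves.
- job_done(): hands the job in, once; it reports no verdict.
Readings, each from a call of its own:
- get_time(): time.
- get_qpos(): joint angles.
- get_qvel(): joint speeds.
- get_joint_efforts(): joint torques, N m.
- get_eef_pos(): TCP position.
- get_ee_rot(): TCP orientation.
- get_contact_force(): force on the tool from outside, world axes, zero at the start.
- get_ft_torque(): the same for the moment, N m.
- get_grip_width(): finger opening in mm.
Only numpy, scipy, OpenCV 4.12 (cv2) and the standard library are available. Lean on these libraries where they do the work, as an engineer would, in place of code of your own. Each camera call takes 0.05 s, during which the arm holds its last target. There are 200 camera calls.

## Working session

There is one attempt and no reset: what is moved stays moved. The work goes in short steps, each a Python script; the robot and the scene stay as the last script left them, time stands still between calls to the robot, and variables do not carry over. Pictures are saved under pics/ and viewed, about 8 in all and at most 12, crops included, and the job is handed in when it is done.

```bash
mkdir -p pics; ls
python3 - <<'E'
from workcell import *
import cv2,numpy as np
for n in ("top","scene"):
    p,d=read_camera(n); cv2.imwrite(f"pics/{n}0.png",p[:,:,::-1]); np.savez(f"{n}0.npz",p=p,d=d)
    c=get_calibration(n); print(n,c, (d>0).mean())
print(get_calibration("wrist"),get_time())
E
```

```text
pics
top {'mtx': array([[377.72393352,   0.        , 316.61005074],
       [  0.        , 377.72393352, 203.7258078 ],
       [  0.        ,   0.        ,   1.        ]]), 'k1': -0.022922960413928002, 'rvec': array([ 2.18706735, -2.17530136,  0.11683454]), 'tvec': array([-45.32318692, 549.04633476, 973.45979732])} 0.99599609375
scene {'mtx': array([[368.84691633,   0.        , 328.55896694],
       [  0.        , 368.84691633, 190.44145859],
       [  0.        ,   0.        ,   1.        ]]), 'k1': -0.049661554520107634, 'rvec': array([ 2.14161165,  1.55272988, -0.434343  ]), 'tvec': array([-156.30407299, -378.4390821 , 1398.75354694])} 0.9959375
{'mtx': array([[283.32776678,   0.        , 322.99092631],
       [  0.        , 283.32776678, 200.7729267 ],
       [  0.        ,   0.        ,   1.        ]]), 'k1': -0.0009520283931283934, 'tool_from_camera': array([[-3.26554512e-04, -9.69900205e-01, -2.43502536e-01,
         6.86426780e+01],
       [ 9.99999876e-01, -2.25416951e-04, -4.43209037e-04,
         3.65431587e-01],
       [ 3.74978936e-04, -2.43502651e-01,  9.69900159e-01,
        -1.62652632e+02],
       [ 0.00000000e+00,  0.00000000e+00,  0.00000000e+00,
         1.00000000e+00]])} 0.1
```

View pics/top0.png

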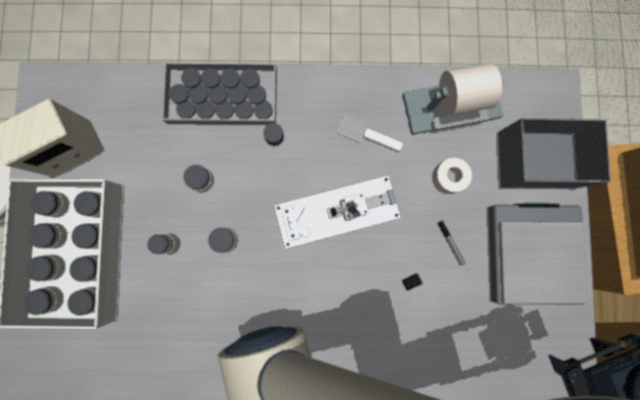

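View pics/scene0.png

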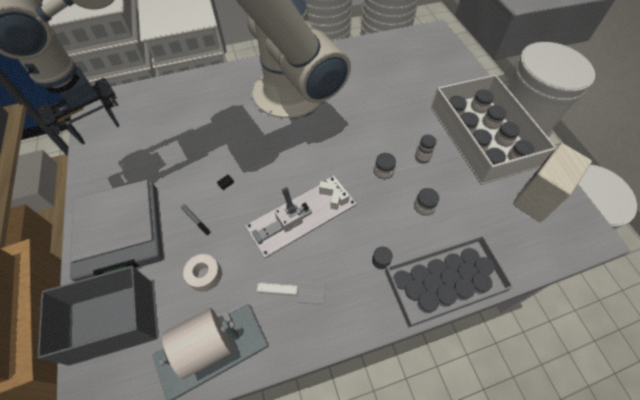

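Top view: nest at about (338,212), V block at its left end, so its +x runs to image left. The tall jar is the narrow one at (160,243), beside squat jars at (198,178) and (222,240). The scene view shows the tall jar at (427,147), which agrees. Next I'll get coarse positions.

```bash
cat > h.py <<'E'
from workcell import *
import cv2,numpy as np
def ray(name,uv,pose=None):
    c=get_calibration(name); K=c["mtx"]; uv=np.atleast_2d(np.array(uv,float))
    d=(uv-[K[0,2],K[1,2]])/K[0,0]; s=d.copy()
    for _ in range(20): s=d/(1+c["k1"]*(s**2).sum(1,keepdims=True))
    v=np.c_[s,np.ones(len(s))]
    if name=="wrist":
        p,R=pose; T=c["tool_from_camera"]
        M=np.array(R)@T[:3,:3]; o=np.array(p)+np.array(R)@T[:3,3]
    else:
        M=cv2.Rodrigues(c["rvec"])[0].T; o=-M@c["tvec"]
    return o,v@M.T
def onplane(name,uv,z,pose=None):
    o,v=ray(name,uv,pose); t=(z-o[2])/v[:,2]; return o+v*t[:,None]
def proj(name,X,pose=None):
    c=get_calibration(name); K=c["mtx"]; o,_=ray(name,[[0,0]],pose)
    if name=="wrist": M=np.array(pose[1])@c["tool_from_camera"][:3,:3]
    else: M=cv2.Rodrigues(c["rvec"])[0].T
    q=(np.atleast_2d(X)-o)@M; s=q[:,:2]/q[:,2:]
    return s*(1+c["k1"]*(s**2).sum(1,keepdims=True))*K[0,0]+[K[0,2],K[1,2]]
def snap(name,tag):
    pose=(np.array(get_eef_pos()),np.array(get_ee_rot())); p,d=read_camera(name)
    cv2.imwrite(f"pics/{tag}.png",p[:,:,::-1]); np.savez(f"{tag}.npz",p=p,d=d,P=pose[0],R=pose[1]); return p,d,pose
E
python3 - <<'E'
from h import *
z=np.load("top0.npz");p,d=z["p"],z["d"]
print("cam",ray("top",[[0,0]])[0])
m=(p.min(2)>185).astype(np.uint8); m[:160]=0;m[265:]=0;m[:,:260]=0;m[:,420:]=0
m=cv2.morphologyEx(m,cv2.MORPH_CLOSE,np.ones((9,9)))
c=max(cv2.findContours(m,0,2)[0],key=cv2.contourArea); r=cv2.minAreaRect(c); b=cv2.boxPoints(r)
print("box",b); W=onplane("top",b,12); print(W,np.linalg.norm(np.diff(W,axis=0),axis=1),W.mean(0))
for n,uv,h in (("jar",(157,243),92),("sqA",(197,177),58),("sqB",(222,239),58),("wedge",(412,282),20),("marker",(452,243),17),("roll",(454,175),45),("lids",(274,132),42),("scr",(370,135),10)):
    print(n,onplane("top",[uv],h)[0].round(0))
print(get_ee_rot())
E
```

```text
cam [ 457.23779725  -27.81238644 1020.43623706]
box [[273.41034 204.91048]
 [388.9168  174.39934]
 [400.4336  217.99867]
 [284.92712 248.50981]]
[[ 546.65811574   73.07486481   12.        ]
 [ 631.59659638 -238.25877054   12.        ]
 [ 513.44371508 -267.7636062    12.        ]
 [ 430.83854144   40.85736679   12.        ]] [322.71222163 121.78110972 319.48477222] [530.63424216 -98.02253629  12.        ]
jar [445. 348.  92.]
sqA [613. 266.  58.]
sqB [455. 197.  58.]
wedge [ 345. -294.   20.]
marker [ 447. -404.   17.]
roll [ 626. -404.   45.]
lids [738.  72.  42.]
scr [ 741. -188.   10.]
[[ 9.38062878e-01  3.46464901e-01 -3.29982182e-04]
 [ 3.46465054e-01 -9.38062301e-01  1.04215967e-03]
 [ 5.15279016e-05 -1.09193860e-03 -9.99999403e-01]]
```

Run:
```python
from h import *
a=np.arctan2(0.965,-0.263); nx=np.array([np.cos(a),np.sin(a),0]); ny=np.array([-nx[1],nx[0],0]); Z=np.array([0,0,1.])
R=np.c_[-nx,ny,-Z]; o=np.array([530.6,-98,0])
for n,p in (("view",o+nx*10+Z*215),("jar",np.array([445,348,70.])),("push",o-nx*110+Z*46),("seat",o+75*nx+Z*64),("lev",o+ny*60+Z*130)):
    q=solve_ik(p,R); print(n,None if q is None else np.round(q,0), )
reach(o+nx*10+Z*215,R); pause(.3)
snap("wrist","w_nest")
print(get_time(),get_eef_pos(),get_contact_force())
```

```text
view [-16.  22.  90.  -0.  68. 149.]
jar [  32.   34.   95.   -0.   51. -163.]
push [-26.  38.  91.  -0.  51. 139.]
seat [-10.  32. 102.  -0.  45. 155.]
lev [-21.  24. 103.  -0.  53. 144.]
2.8333 [527.95777982 -88.47942359 214.9933141 ] [-0.5860299  -0.62655074 -0.61591488]
```

View pics/w_nest.png

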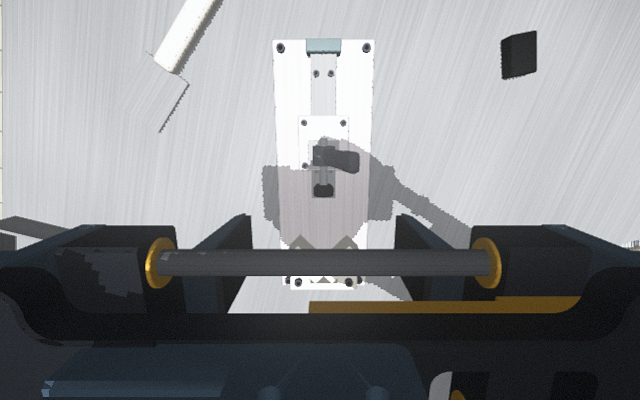

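The wrist view has the plate's rear corners at (273,39) and (373,39), the jaw at (324,143) with the open lever leaning right, the pad end at (323,190), and the V hidden behind the gripper bar. I'll take a second wrist view further along +x to see the V, and another of the jar.

Run:
```python
from h import *
a=np.arctan2(0.965,-0.263); nx=np.array([np.cos(a),np.sin(a),0]); ny=np.array([-nx[1],nx[0],0]); Z=np.array([0,0,1.])
R=np.c_[-nx,ny,-Z]; o=np.array([530.6,-98,0])
move_linear(o+nx*140+Z*215,vel=200); pause(.3); snap("wrist","w_v")
def Rz(t): return cv2.Rodrigues(np.array([0,0,np.radians(t)]))[0]
# jar view: orientation keeping joint6 ~150
j=np.array([445,348,0.])
for t in (20,35,50):
    Rj=Rz(t)@R
    q=solve_ik(j+Z*200,Rj); print(t,None if q is None else np.round(q))
Rj=Rz(45)@R
reach(j+Z*190+60*(Rj[:,0]*-1),Rj); pause(.3); snap("wrist","w_jar"); print(get_time())
a1=cv2.imread("pics/w_v.png")[:300,150:500]; a2=cv2.imread("pics/w_jar.png")[:300,150:500]
cv2.imwrite("pics/two.png",np.hstack([a1,a2]))
for n in ("w_nest","w_v"):
    z=np.load(n+".npz"); d=z["d"]; pose=(z["P"],z["R"])
    v,u=np.mgrid[0:400,0:640]; oo,r=ray("wrist",np.c_[u.ravel(),v.ravel()],pose)
    X=oo+r*d.ravel()[:,None]; N=(X-o)@np.c_[nx,ny,Z]; N[d.ravel()==0]=np.nan; np.save(n+"_N.npy",N.reshape(400,640,3))
    t=N.reshape(400,640,3)
    for rc in ((100,400),(100,290),(125,320),(125,335),(60,323),(160,345)): print(n,rc,t[rc].round(1))
```

```text
20 None
35 [ 32.  25.  87.  -0.  68. 162.]
50 [ 32.  25.  87.  -0.  68. 147.]
5.6667
w_nest (100, 400) [-95.1  97.    0.5]
w_nest (100, 290) [-94.  -40.3  12.6]
w_nest (125, 320) [-63.8  -3.3  59.6]
w_nest (125, 335) [-63.8  13.   59.9]
w_nest (60, 323) [-135.7    0.    26.5]
w_nest (160, 345) [-34.5  18.2 141.4]
w_v (100, 400) [34.6 96.9  0.9]
w_v (100, 290) [ 35.3 -40.5  10.6]
w_v (125, 320) [65.  -3.8 11.2]
w_v (125, 335) [65.  14.9 12.2]
w_v (60, 323) [-0.8  0.1 50.8]
w_v (160, 345) [104.3  25.1  52.3]
```

View pics/two.png

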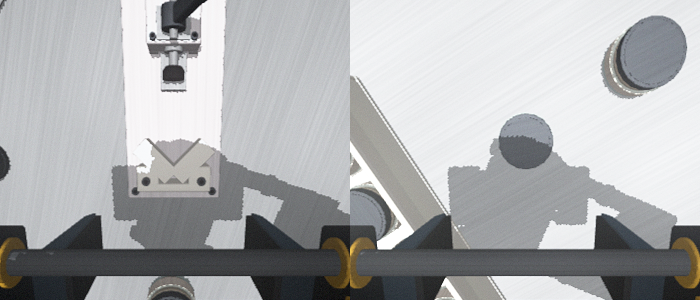

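The left half shows the V, its notch root at about (322,166) in w_v and the pad end at (324,72). The right half shows the tall jar's lid at about (326,141) in w_jar. Next I'll fit the geometry from the depth clouds.

Run:
```python
from h import *
a=np.arctan2(0.965,-0.263); nx=np.array([np.cos(a),np.sin(a),0]); ny=np.array([-nx[1],nx[0],0]); Z=np.array([0,0,1.])
o=np.array([530.6,-98,0])
A=np.load("w_nest_N.npy"); B=np.load("w_v_N.npy")
def edges(N,rows,lo,hi,c0,c1):
    out=[]
    for r in rows:
        t=N[r,c0:c1]; k=np.where((t[:,2]>lo)&(t[:,2]<hi))[0]
        if len(k)>5: out.append((t[k,0].mean(),t[k[0],1],t[k[-1],1]))
    out=np.array(out); 
    for i in (1,2):
        f=np.polyfit(out[:,0],out[:,i],1); res=out[:,i]-np.polyval(f,out[:,0]); k=abs(res)<1.5
        f=np.polyfit(out[k,0],out[k,i],1); print("  slope deg %.2f  at x=0 %.2f, at x=75 %.2f n=%d sd %.2f"%(np.degrees(np.arctan(f[0])),f[1],np.polyval(f,75),k.sum(),res[k].std()))
print("plate A"); edges(A,range(45,150),8,40,230,420)
print("plate B"); edges(B,range(40,130),6,16,230,420)
for n,N,sl in (("A",A,np.s_[0:200,265:380]),("B",B,np.s_[0:215,265:380])):
    t=N[sl].reshape(-1,3); t=t[~np.isnan(t[:,0])]
    def ext(lo,hi,extra=None):
        k=(t[:,2]>lo)&(t[:,2]<hi)
        if extra is not None:k&=extra
        s=t[k]; print(n,lo,hi,len(s),"min",s.min(0).round(1),"max",s.max(0).round(1),"med",np.median(s,0).round(1))
    if n=="A":
        ext(57,62.5,abs(t[:,1])<30); ext(31,37,t[:,0]<-130); ext(24,28.5,abs(t[:,1])<14); ext(8,15); ext(30,57,(t[:,0]>-40)&(abs(t[:,1])<14)); ext(100,160)
    else:
        ext(48,56,t[:,0]>78); ext(8,15,abs(t[:,1])<50); ext(30,57,(t[:,0]<50)&(abs(t[:,1])<14)); 
        k=(t[:,2]>48)&(t[:,2]<56)&(t[:,0]>78); s=t[k]
        # V edges: front-most x per y bin
        for sg in (1,-1):
            P=[]
            for y in np.arange(4,28,1.5):
                q=s[abs(s[:,1]*sg-y)<.8]
                if len(q): P.append((y*sg,q[:,0].min()))
            P=np.array(P); f=np.polyfit(P[:,1],P[:,0],1); print("V line y=%.3f x + %.2f"%tuple(f), "res",(P[:,0]-np.polyval(f,P[:,1])).std())
# lid
z=np.load("w_jar.npz"); p,d=z["p"],z["d"]; pose=(z["P"],z["R"])
v,u=np.mgrid[0:400,0:640]; oo,r=ray("wrist",np.c_[u.ravel(),v.ravel()],pose); X=(oo+r*d.ravel()[:,None]).reshape(400,640,3)
m=((X[...,2]>86)&(X[...,2]<98)).astype(np.uint8); m[:,:270]=0; m[:,390:]=0; m[210:]=0
c=max(cv2.findContours(m,0,1)[0],key=cv2.contourArea); W=onplane("wrist",c[:,0,:],92,pose)
cc,rr=cv2.minEnclosingCircle(W[:,:2].astype(np.float32)); print("lid",cc,rr,np.median(X[m>0],0),X[m>0].min(0),X[m>0].max(0))
```

```text
plate A
  slope deg -0.78  at x=0 -60.59, at x=75 -61.61 n=105 sd 0.54
  slope deg -0.13  at x=0 58.41, at x=75 58.24 n=104 sd 0.45
plate B
  slope deg -1.10  at x=0 -58.74, at x=75 -60.19 n=90 sd 0.51
  slope deg -0.11  at x=0 58.75, at x=75 58.61 n=90 sd 0.41
A 57 62.5 1713 min [-74.3 -28.5  57.1] max [12.2 27.6 62.5] med [-55.4  -4.4  59.8]
A 31 37 497 min [-156.7  -19.9   31. ] max [-142.6   18.9   36.3] med [-149.5   -1.1   33.6]
A 24 28.5 1650 min [-143.6  -14.    24. ] max [24.9 14.  28.4] med [-104.9    0.    25.8]
A 8 15 9427 min [-162.2  -60.7    8.4] max [31.  59.6 14.9] med [-85.9 -17.2  11.8]
A 30 57 361 min [-13.9 -12.1  39.2] max [16.8 10.7 56.9] med [ 5.9 -0.1 52.1]
A 100 160 609 min [-41.8   3.8 100.2] max [-23.9  29.  148. ] med [-33.6  17.6 138.8]
B 48 56 2796 min [ 80.7 -46.7  48.3] max [141.1  45.5  56. ] med [114.6  -2.4  51.7]
B 8 15 9074 min [-72.4 -50.    8.1] max [158.2  50.   15. ] med [34.2  0.  11.8]
B 30 57 655 min [-15.3 -13.9  32. ] max [17.1 13.9 57. ] med [ 1.4  0.  51.2]
V line y=-0.999 x + 110.82 res 0.29858845818267493
V line y=0.994 x + -110.77 res 0.42132133754895845
lid (443.4111633300781, 346.7139892578125) 24.75552749633789 [443.85462987 346.36661204  92.23654428] [418.70276111 321.91919002  89.05681592] [467.93027688 371.75138893  94.86394713]
```

Fits: root of the V at (111.2,-0.3) in my rough nest frame, against 113 nominal, so the nest sits about 1.8 mm back. The jaw's rear face is at x=-74.3, the pad face at about 17, and the lid radius is 24.8 (nominal 25) at z=92. All of these match the given sizes, so I'll grasp and place.

```bash
cat > n.py <<'E'
from h import *
Z=np.array([0,0,1.]); a0=np.arctan2(0.965,-0.263)
nx0=np.array([np.cos(a0),np.sin(a0),0]); ny0=np.array([-nx0[1],nx0[0],0])
seat=np.array([530.6,-98,0])+73.2*nx0-0.5*ny0
a=a0-np.radians(.4); nx=np.array([np.cos(a),np.sin(a),0]); ny=np.array([-nx[1],nx[0],0])
o=seat-75*nx; R=np.c_[-nx,ny,-Z]
def P(x,y,z): return o+x*nx+y*ny+z*Z
def where(): return (np.array(get_eef_pos())-o)@np.c_[nx,ny,Z]
E
python3 - <<'E'
from n import *
Rj=cv2.Rodrigues(np.array([0,0,np.radians(45)]))[0]@R
j=np.array([443.4,346.7,0])
reach(j+Z*150,Rj); move_linear(j+Z*52,vel=100,guard=15)
close_gripper(20); print("w",get_grip_width(),get_eef_pos())
f0=np.array(get_contact_force())
move_linear(j+Z*160,vel=120); pause(.2); print("lift dF",np.array(get_contact_force())-f0,get_grip_width())
reach(P(70,0,160),R); move_linear(P(70,0,72),vel=100); pause(.3)
print(where(),np.array(get_contact_force())-f0)
print("touch",move_linear(P(70,0,62.5),vel=12,guard=4),where(),np.array(get_contact_force())-f0,get_time())
pause(.1); snap("wrist","w_placed"); snap("top","t_placed")
t=cv2.imread("pics/t_placed.png")[140:290,240:440]; cv2.imwrite("pics/c.png",np.hstack([cv2.resize(t,(533,400),interpolation=2),cv2.imread("pics/w_placed.png")[:400,190:450]]))
E
```

```text
w 53.44887900251735 [443.38994943 346.6766266   52.04461806]
lift dF [ 0.61464602  1.67250547 -3.64828138] 53.75528615473977
[69.91956748 -0.19448749 72.31944688] [ 0.11290191  0.63379567 -4.01574548]
touch True [70.01143747  0.18320943 63.9279687 ] [0.69094002 0.44548728 3.92042776] 12.5083
```

View pics/c.png

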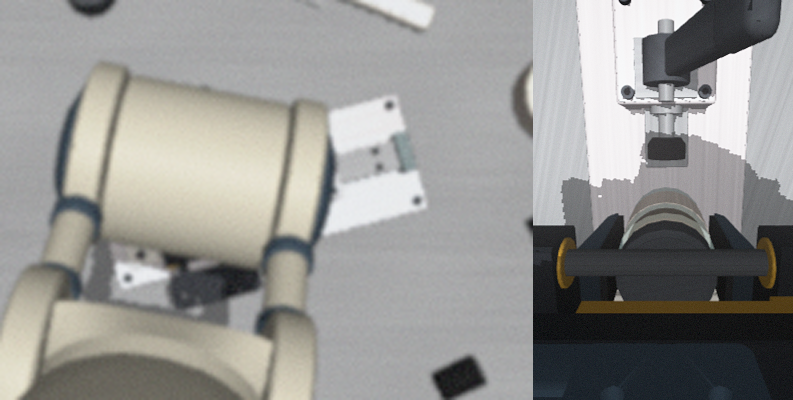

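The jar touched down at TCP z=63.9 (expected 64), and the wrist view shows it upright between the fingers with the pad ahead of it. Releasing, then a check view.

```bash
cat >> n.py <<'E'
def lid(tag,c0=250,c1=400,rmax=215):
    z=np.load(tag+".npz"); d=z["d"]; pose=(z["P"],z["R"])
    v,u=np.mgrid[0:400,0:640]; oo,r=ray("wrist",np.c_[u.ravel(),v.ravel()],pose)
    N=((oo+r*d.ravel()[:,None]-o)@np.c_[nx,ny,Z]).reshape(400,640,3)
    m=((N[...,2]>98)&(N[...,2]<110)&(N[...,0]>40)).astype(np.uint8); m[:,:c0]=0;m[:,c1:]=0;m[rmax:]=0
    c=max(cv2.findContours(m,0,1)[0],key=cv2.contourArea); W=(onplane("wrist",c[:,0,:],104,pose)-o)@np.c_[nx,ny,Z]
    cc,rr=cv2.minEnclosingCircle(W[:,:2].astype(np.float32)); s=N[m>0]; g=np.linalg.lstsq(np.c_[s[:,:2]-s[:,:2].mean(0),np.ones(len(s))],s[:,2],rcond=None)[0]
    print("lid",np.round(cc,2),round(rr,2),"z,tilt",g.round(3)); return N
E
python3 - <<'E'
from n import *
gripper_open(); print(get_grip_width()); move_linear(P(70,0,160),vel=150)
move_linear(P(138,0,215),vel=200); pause(.3); snap("wrist","w_p2"); N=lid("w_p2")
t=N[:120,265:380].reshape(-1,3); k=(t[:,2]>36)&(t[:,2]<57)&(abs(t[:,1])<14)&(t[:,0]<40); print("pad face x",np.percentile(t[k,0],[95,99,100]))
print(get_time())
close_gripper(20); print(get_grip_width())
reach(P(-97,0,215),R); print(where(),get_time())
move_linear(P(-97,0,90),vel=150); print(get_time())
print("down",move_linear(P(-97,0,46),vel=80,guard=12),where()); pause(.3); print(get_contact_force(),get_time())
snap("wrist","w_push"); cv2.imwrite("pics/c2.png",cv2.imread("pics/w_push.png")[:,150:490])
E
```

```text
90.97613201250807
lid [70.39 -0.62] 24.7 z,tilt [ 3.00000e-03 -1.00000e-03  1.04242e+02]
pad face x [18.81954023 18.97321173 19.07565847]
15.1583
0.6659232988534164
[-9.57789356e+01 -3.59794652e-02  2.14925954e+02] 17.4583
18.4417
down False [-97.10411225  -0.10329139  46.12646137]
[ 0.26819911  0.24035648 -0.01245319] 19.4417
```

View pics/c2.png

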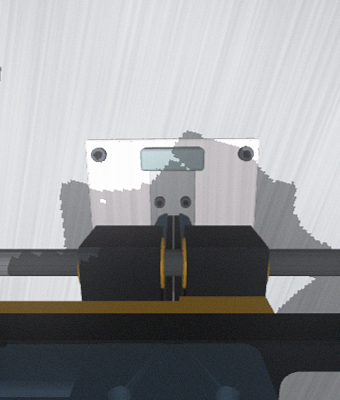

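The fingers are closed behind the jaw and clear of it. The jar stands at (70.4,-0.6), 4.6 mm short of home, with about 24 mm between pad and jar. I'll push in stages, reading the force.

Run:
```python
from n import *
f0=np.array(get_contact_force()); F=lambda:-(np.array(get_contact_force())-f0)@nx
print("contact",move_linear(P(-72,0,46),vel=15,guard=4)); pause(.15); x0=where()[0]; print(x0,F(),get_time())
g=move_linear(P(x0+20,0,46),vel=15,guard=25); pause(.2); print("push",g,where(),F(),get_time())
x=where()[0]; log=[]
for i in range(20):
    x+=0.5; move_linear(P(x,0,46),vel=5); pause(.05); log.append((round(where()[0]-x0,2),round(F(),1)))
    if F()>11.5: break
print(log,get_time())
```

```text
contact True
-89.53105475230197 -0.04090265792259347 20.3833
push False [-70.14076492   0.26051974  45.73331349] 7.290195746699696 22.075
[(np.float64(19.41), np.float64(6.9)), (np.float64(19.78), np.float64(7.1)), (np.float64(20.24), np.float64(7.0)), (np.float64(20.77), np.float64(7.8)), (np.float64(21.26), np.float64(7.4)), (np.float64(21.74), np.float64(7.7)), (np.float64(22.26), np.float64(7.7)), (np.float64(22.76), np.float64(7.3)), (np.float64(23.25), np.float64(7.6)), (np.float64(23.73), np.float64(8.3)), (np.float64(24.23), np.float64(8.3)), (np.float64(24.61), np.float64(8.3)), (np.float64(25.05), np.float64(9.2)), (np.float64(25.58), np.float64(9.1)), (np.float64(26.06), np.float64(9.7)), (np.float64(26.54), np.float64(9.5)), (np.float64(27.04), np.float64(9.7)), (np.float64(27.56), np.float64(10.5)), (np.float64(28.07), np.float64(9.7)), (np.float64(28.56), np.float64(9.2))] 28.075
```

Run:
```python
from n import *
x0=-89.531; f=np.array([0.268,0.240,-0.012])  # tare taken before contact
def F(): return -(np.mean([get_contact_force() for _ in range(3)],axis=0)-f)@nx
x=x0+28.63; log=[]; print(where()[0]-x0,F())
for i in range(14):
    x+=0.15; move_linear(P(x,0,46),vel=5); pause(.05); v=F(); log.append((round(float(where()[0]-x0),2),round(float(v),1)))
    if v>11.4: break
pause(.2); print(log,F(),get_time())
```

```text
28.55546968093416 9.167054661307489
[(28.52, 5.8), (28.54, 7.0), (28.53, 9.0), (28.54, 9.0), (28.61, 10.3), (28.65, 10.5), (28.72, 11.2), (28.79, 12.2)] 12.646520937305745 30.7
```

Run:
```python
from n import *
x0=-89.531; f=np.array([0.268,0.240,-0.012])
def F(): return -(np.mean([get_contact_force() for _ in range(3)],axis=0)-f)@nx
x=x0+28.63+8*.15; print(F())
for i in range(2):
    x+=0.1; move_linear(P(x,0,46),vel=5); pause(.15); print(where()[0]-x0,F())
    if F()>13: break
pause(.3); print("hold",F())
w=where(); move_linear(P(-100,0,46),vel=60); pause(.1); print("free",F())
move_linear(P(-100,0,190),vel=200)
reach(P(138,0,215),R); pause(.3); snap("wrist","w_p3"); N=lid("w_p3")
t=N[:150,265:380].reshape(-1,3)
k=(t[:,2]>57.5)&(t[:,2]<62)&(abs(t[:,1])<28)&(t[:,0]<30); print("jaw top x",t[k,0].min(),t[k,0].max())
k=(t[:,2]>105)&(t[:,0]<25)&(abs(t[:,1])<50); s=t[k]; print("lever",s.min(0).round(1),s.max(0).round(1),np.median(s,0).round(1))
print(get_time())
cv2.imwrite("pics/c3.png",cv2.imread("pics/w_p3.png")[:300,150:490])
```

```text
12.646520937305745
28.852784672253883 12.788429283502197
28.891929901789368 13.362898784271984
hold 13.273548828024063
free -0.10465458512831095
lid [74.59 -0.52] 24.74 z,tilt [-1.00000e-03  1.00000e-03  1.04205e+02]
jaw top x -43.26143296530339 16.521439328939643
lever [ -9.7   5.8 105. ] [  7.6  29.  148.6] [  0.2  18.  138.6]
34.8917
```

View pics/c3.png

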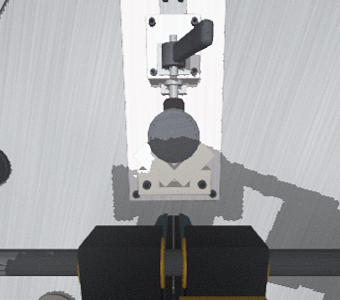

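The jar is at (74.6,-0.5), upright and touching the V. The jaw's hold was 13.3 N in total, less about 7.5 N of drag, which leaves about 6 N on the jar. The lever is still open at x≈-1. Now I'll throw it along its arc.

Run:
```python
from n import *
reach(P(-1,80,215),R); move_linear(P(-1,80,138),vel=150); pause(.3)
f0=np.array(get_contact_force()); F=lambda:((np.array(get_contact_force())-f0)@np.c_[nx,ny,Z]).round(1)
print(where(),get_time())
print("side",move_linear(P(-1,19,138),vel=50,guard=25),where().round(1),F())
r,h,w=55,4.5,13.5; log=[]
for ph in np.arange(6,78.1,6):
    p=np.radians(ph); y=-r*np.sin(p)+h*np.cos(p)+w; z=75+r*np.cos(p)+h*np.sin(p)+8
    g=move_linear(P(-1,y,z),vel=40,guard=25); v=F(); log.append((int(ph),v.tolist(),bool(g)))
    if g or np.linalg.norm(v)>28: break
for l in log: print(*l)
print(where().round(1),get_time())
```

```text
[ -1.17039765  79.73568163 138.5793669 ] 36.5417
side False [ -1.   19.2 138. ] [ 0.3 -0.4  0.7]
6 [0.3, 0.1, 1.3] False
12 [-0.1, 0.2, 2.0] False
18 [1.6, 2.5, 4.7] False
24 [1.1, 3.6, 7.3] False
30 [1.4, 5.0, 9.0] False
36 [0.7, 3.7, 11.4] False
42 [0.3, 4.0, 10.6] False
48 [1.3, 2.4, 11.0] False
54 [1.0, 0.2, 10.3] False
60 [1.3, -1.7, 7.6] False
66 [0.5, -0.3, 2.8] False
72 [-0.0, -0.1, 1.6] False
78 [0.0, -0.5, 0.2] False
[ -0.9 -39.2  98.5] 41.725
```

The force peaked at about 12 N and fell to zero past centre, so the lever snapped over. Retreating and checking.

Run:
```python
from n import *
move_linear(P(-1,-30,215),vel=150); reach(P(138,0,215),R); pause(.3); snap("wrist","w_p4"); N=lid("w_p4")
t=N[:150,200:440].reshape(-1,3)
k=(t[:,2]>57.5)&(t[:,2]<62)&(abs(t[:,1])<28)&(t[:,0]<30); print("jaw top x",t[k,0].min(),t[k,0].max())
k=(t[:,2]>68)&(t[:,0]<25)&(t[:,0]>-25)&(abs(t[:,1])<90)&(t[:,2]<130)&(t[:,1]<-15); s=t[k]; print("lever",s.min(0).round(1),s.max(0).round(1),"slope deg",np.degrees(np.arctan(np.polyfit(s[:,1],s[:,2],1)[0])))
print(get_time())
cv2.imwrite("pics/c4.png",cv2.imread("pics/w_p4.png")[:300,150:490])
```

```text
lid [74.75 -0.64] 24.78 z,tilt [-1.00000e-03  4.00000e-03  1.04296e+02]
jaw top x -43.27714817019953 16.56942892531935
lever [-10.7 -74.4  74.6] [  7.8 -15.   93.8] slope deg -10.483534910893503
43.625
```

View pics/c4.png

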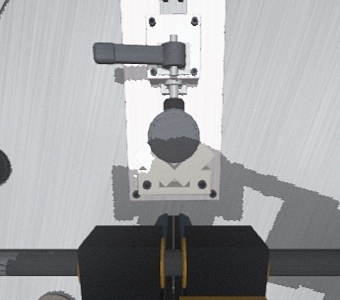

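The lever lies over to -y at about 10° above level, which is its stop, with its tip near (95,52) in the crop. The jar and jaw have not moved, and the gripper is clear of everything.

```bash
python3 -c "
from workcell import *
print(get_contact_force()); job_done()"
```

```text
[-0.62537854 -0.38028117 -0.53033457]
the job is handed in; nothing more can be done
```

I stood the tall jar in the nest, slid the jaw up until it pressed the jar against the V, threw the lever past centre, and handed the job in. The last clock reading was about 44 s of the 72 s allowed.

My last checks showed:
- **Jar:** its lid centre measured (74.75, -0.64) mm in the nest frame, against a seat at (75, 0). It was upright to about 0.004 rad.
- **Jaw press:** the push reached about 13.3 N, of which about 7.5 N was the jaw's drag, leaving roughly 6 N on the jar. The pad force after letting go is inferred from that, not measured. The jaw did not move when the lever was thrown.
- **Lever:** it lies about 10.5° above level towards -y, which matches its locked stop. The push on it peaked at about 12 N and fell to zero once it snapped over.
- **Gripper:** it is clear of everything, with no contact force on the tool.

No check failed. My first estimate of the nest's position was about 1.8 mm off along x, so I corrected it from the V faces before placing the jar. I did not measure the other things on the table again afterwards, but no guarded move hit anything unexpected.

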